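Release and push off the terminal cover of the lamp power unit

ROBOT

A 7-joint arm with a two-finger parallel gripper is mounted at the origin on a cart in front of the work surface, level with it; the furniture and walls round the work are solid. World frame = base frame: x ahead of the robot, y to its left, z up, the work surface at z = 0. Lengths are in m, angles in rad, forces in N, time in s.
With the tool pointing down it reaches from about 0.35 to 0.9 m from the base axis. Payload 19.9 kg.
Tool frame: the origin (TCP) lies between the finger pads; the fingertips stand 8 mm ahead of it and the grasp point (between the pads) lies 11 mm behind it; z points along the fingers, y is the direction in which the jaws open and shut (so a half turn about z gives the same grasp; the last joint's range is limited). The gripper opens to 85 mm and grips with 20 to 120 N. Pads are 22 mm wide; open, the fingers measure 114 mm over their backs; the gripper's body (76 mm by 85 mm) begins 54 mm behind the grasp point. The pads swing forward as they close: fully open they stand 13 mm farther back than shut.
Start: joints at [1.2, 0.417, -0.01, 1.614, 0.005, 1.111, -0.053], TCP at [0.202, -0.592, 0.239] pointing down, gripper open.
Joint ranges: [-2.81, 2.81], [-0.39, 2.02], [-1.27, 1.25], [0.06, 2.57], [-1.19, 4.33], [0.19, 2], [-2.82, 2.82]. Speed limits (rad/s): [1.89, 1.89, 2.39, 2.39, 3.01, 3.01, 3.01].

INTERFACE

Orientations are given as a unit quaternion [x, y, z, w].
In Python, from plant import ctrl, vision, workorder gives the robot as it stands. The module is installed in compiled form; this text tells all that it offers.
- The arm moves only by the shell command python3 -m crank 'ROWS'. ROWS is a JSON object of lists of equal length, an entry for each row: "twist": the turn, a rotation vector about the tool's x, y, z in rad, a list of three; "linear": the shift along the tool's x, y, z in mm, a list of three; "jaw": the closure in counts, from 0 (fully open) to 255 (shut). A call has 1 to 20 rows; each row shifts and turns the pose as measured when the row begins, along the tool's axes as they then stand; what a row does not reach is not made up. A row lasts 1/10 s, in which the tool goes at most 50 mm and 8.59 degrees, less where a joint would pass 70% of its speed; a pose out of reach is approached as far as the arm can. A call is refused whole if a number of a shift passes 50 or a number of a turn 0.15, either way. A call with a gripper value outside its range is refused whole. The fingers move at their own pace and stop on an object; the grip force is fixed at half the most. Time passes only in rows, so rows that do not move let the fingers close. It gives the time, the measured TCP pose, the force and the opening at its end, in the units of the state.
- ctrl.read_state(): the state, without advancing time (a new reading comes with each control period).
- vision.capture(name): name is "side" or "top"; returns a dict with "pixels" (400x640x3 uint8, blue, green, red), "fx", "fy", "cx", "cy" (pixels), "view" (4x4, takes a point from world to camera coordinates). Camera axes: x right, y up, looking along -z (the intrinsics and any distortion apply to the point x, -y, -z); pixel columns grow to the right and rows downward; lengths in m; the calibration is good to about 2 mm. A picture is of the moment at which its call begins. There is no depth.
- workorder.close_job(): hands the job in, once; it reports no verdict.
The state is a dict: "t": time; "joint_positions": joint angles; "qvel": joint speeds; "tau": joint torques, N m; "eef_pos": TCP position; "tool_rot": TCP orientation; "force": force on the tool from outside, world axes, zero at the start; "moment": the same for the moment, N m; "finger_gap": finger opening in m.
Only numpy, scipy, OpenCV 4.12 (cv2) and the standard library are available. Lean on these libraries where they do the work, as an engineer would, in place of code of your own. Each camera call takes 0.05 s, during which the arm holds its last target. There are 200 camera calls.

TASK

Open the terminal compartment of the lamp power unit on the worktable: press the orange snap tab fully in (it stays in), then push the released white cover off its seat by its raised lug, along its guides to the end stop, so that the terminals lie open. Only touch and push with the fingertips: lift nothing, leave the cover lying flat against or close to the stop, and leave the jar, tin and eraser round the unit where they are.

Things in the scene. Friction and masses are not known exactly. Their poses are not given: they have to be found in the camera images.
- unit: Grey power unit fixed to the table, 100 (x) x 225 (y) x 36 mm. Origin: centre of its underside, at table height; z up; the cover slides off toward +y. From -y to +y: orange tab, terminal compartment (the cover's seat), empty deck 26 mm up, end stop. Side guide rails: inner faces x = +-39.5 mm, tops 33 mm up; over the seat, lips 36 mm up reach in to x = +-34 mm.
- cover: Loose white cover, 76 (x) x 84 (y) x 5 mm plate, about 80 g, light friction. Origin: centre of its underside, 26 mm above the table; axes as the unit's. Seated it lies at y = -29.5 mm in the unit's frame, at the end stop at +60.5 mm: 90 mm travel. A window near its -y edge takes the tab's tooth, which locks it (2 mm play) until the tab is in.
- lug_face (a point): Middle of the upright push face of the lug across the cover's top, 41 mm above the table. The face is 50 mm wide (x), looks to the unit's -y, and rises from the plate's top (31 mm above the table) to 49 mm; the lug's other side slopes. It lies 14 mm to +y of the cover's origin. Push it toward the unit's +y.
- end_stop (a point): Middle of the end stop's inner face, a wall across the unit at y = +102.5 mm in its frame, 10 mm thick, from 26 to 36 mm above the table; this point 31 mm above the table.
- tab (a joint): How far the orange snap tab is pressed down: 0 standing out, 0.010 m fully in. It resists with about 4 N all the way, has no return spring and stays where it is left; the cover is released from about 7 mm on.
- tab_top (a point): Centre of the tab's top face, 36 (x) x 28 (y) mm, 50 mm above the table when out, 40 mm when in; it lies at x = 0, y = -92.5 mm in the unit's frame. Press straight down.
- jar: Bystander: glass pigment jar with a black lid, 56 mm across, 89 mm high; origin at the centre of its underside.
- gesso: Bystander: round primer tin with a cream and black label, 78 mm across, 74 mm high; origin at the centre of its underside.
- rubber: Bystander: grey putty eraser, 22 x 42 x 12 mm; origin at the centre of its underside.
Things that resemble listed ones, but are neither listed nor needed, are in the scene too. What is meant by the cover is not green, and is the larger of those in its own colour.

How it is judged:
By the outcome, as a careful person would: the job done as asked, in the order asked, and still so for the second after the job is handed in, with the robot touching nothing.
It also fails if it takes over 32 s, if anything falls off the work surface, if the arm or the gripper's body presses on something with over 40 N, if the wrist force passes 120 N, or if a joint passes its speed limit or range.

## Working session

There is one attempt and no reset: what is moved stays moved. The work goes in short steps, Python scripts to look and compute and a shell command to move; the robot and the scene stay as the last step left them, time stands still between calls to the robot, and variables do not carry over. Pictures are saved under pics/ and viewed, about 8 in all and at most 12, crops included, and the job is handed in when it is done.

```bash
mkdir -p pics; python3 - <<'E'
from plant import ctrl, vision
import cv2,pickle
s=ctrl.read_state()
for k in("t","eef_pos","tool_rot","force","finger_gap"):print(k,s[k])
for n in("top","side"):
    c=vision.capture(n);cv2.imwrite(f"pics/{n}0.png",c["pixels"]);pickle.dump(c,open(n+"0.pkl","wb"))
    print(n,{k:c[k] for k in c if k!="pixels"})
E
```

```text
t 0.0
eef_pos [ 0.20169906 -0.59122273  0.23867534]
tool_rot [ 9.86517166e-01  1.63656720e-01 -1.42026452e-04 -5.82065220e-04]
force [-0.33834149 -0.25679536  0.15403427]
finger_gap 0.0850695447911063
top {'fx': 508.29008135613003, 'fy': 508.29008135613003, 'cx': 316.8509835508867, 'cy': 204.2278652699137, 'view': array([[-0.01978013, -0.99977114, -0.00814928,  0.13697191],
       [ 0.9805815 , -0.02098982,  0.19498549, -0.5822937 ],
       [-0.19511192, -0.00413419,  0.98077227, -0.86277267],
       [ 0.        ,  0.        ,  0.        ,  1.        ]])}
side {'fx': 385.1839009931294, 'fy': 385.1839009931294, 'cx': 324.2965837282385, 'cy': 201.7910873413933, 'view': array([[ 0.85795014, -0.51342974,  0.01764796, -0.42879934],
       [ 0.32159847,  0.56355124,  0.76091026, -0.3068626 ],
       [-0.40061949, -0.64714751,  0.64861709, -0.57329141],
       [ 0.        ,  0.        ,  0.        ,  1.        ]])}
```

View pics/top0.png

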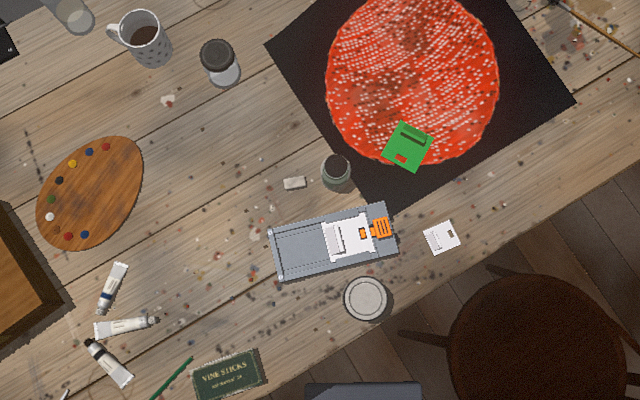

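View pics/side0.png

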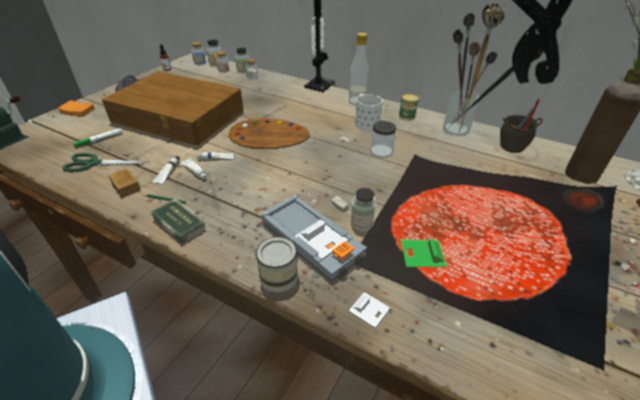

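Candidates for the cover in the top view: white one in the unit (346,237), smaller white one on the table (441,237), and a green one (407,147). The white one in the unit is larger than the loose white one and not green, so it fits. I'll confirm it in an enlarged crop.

```bash
python3 - <<'E'
import cv2
a=cv2.imread("pics/top0.png")[190:330,260:470];cv2.imwrite("pics/crop0.png",cv2.resize(a,None,fx=3.8,fy=3.8,interpolation=cv2.INTER_CUBIC))
E
```

```text
(no output)
```

View pics/crop0.png

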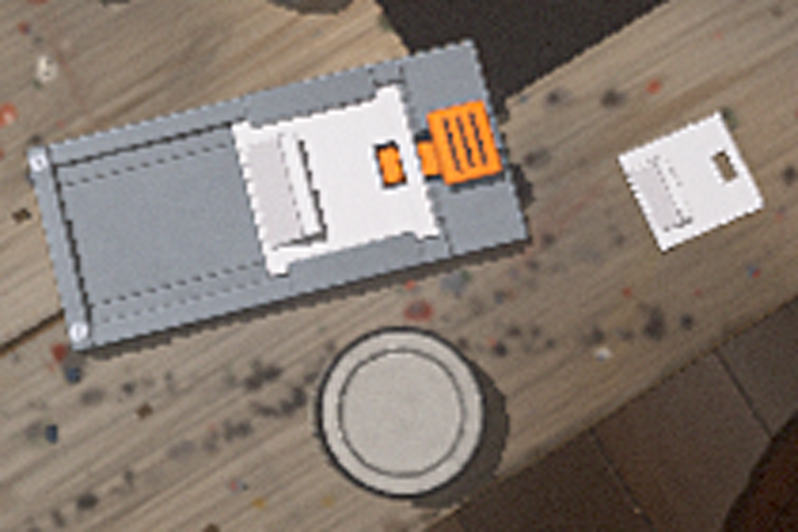

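```bash
cat > h.py <<'E'
import numpy as np,pickle
def proj(c,P):
    q=(c["view"]@np.c_[P,np.ones(len(P))].T).T
    return np.c_[c["cx"]+c["fx"]*q[:,0]/-q[:,2], c["cy"]+c["fy"]*-q[:,1]/-q[:,2]]
def w(p,P):
    P=np.array(P,float);a=p[2];R=np.array([[np.cos(a),-np.sin(a),0],[np.sin(a),np.cos(a),0],[0,0,1]])
    return P@R.T+[p[0],p[1],0]
E
python3 - <<'E'
from h import *
from scipy.optimize import least_squares
from scipy.spatial.transform import Rotation as Ro
c=pickle.load(open("top0.pkl","rb"))
M=np.array([[50,112.5,36],[-50,112.5,36],[50,-112.5,36],[-50,-112.5,36],[18,-78.5,50],[18,-106.5,50],[-18,-106.5,50],[-18,-78.5,50]])/1e3
px=np.array([[30,150],[72,348],[470,42],[525,240],[428,115],[485,100],[500,172],[445,185]])/3.8+[260,190]
r=least_squares(lambda p:(proj(c,w(p,M))-px).ravel(),[.55,0,.2])
print(r.x,r.fun.reshape(-1,2).round(1))
p=r.x
t=w(p,[[0,-.0925,.05],[0,-.0155,.041],[0,.1025,.031]]);print("tab,lug,stop",t)
cap=w(p,[[25,-15.5,49],[-25,-15.5,49]])if 0 else proj(c,w(p,np.array([[25,-15.5,49],[-25,-15.5,49],[25,-15.5,31],[-25,-15.5,31]])/1e3));print(((cap-[260,190])*3.8).round())
R=Ro.from_quat([9.86517166e-01,1.63656720e-01,-1.42026452e-04,-5.82065220e-04]);print(R.as_matrix().round(3))
# unit y axis dir
print("unit y",w([0,0,p[2]],[[0,1,0]]))
E
```

```text
[0.52062945 0.0979763  0.21791794] [[-1.4 -0.6]
 [-0.5  0.7]
 [ 1.1 -0.6]
 [ 0.9 -0.4]
 [-0.5 -0.2]
 [-0.5  0.1]
 [ 0.7  0.3]
 [ 0.2  0.5]]
tab,lug,stop [[0.54062769 0.00766396 0.05      ]
 [0.5239805  0.08284288 0.041     ]
 [0.49846922 0.19805215 0.031     ]]
[[295. 131.]
 [320. 233.]
 [293. 137.]
 [319. 237.]]
[[ 0.946  0.323 -0.   ]
 [ 0.323 -0.946  0.001]
 [-0.    -0.001 -1.   ]]
unit y [[-0.21619728  0.9763497   0.        ]]
```

The crop confirms it: large white cover seated with the tab's orange tooth in its window. The lug face runs along crop (300,140)-(325,238), which agrees with the fit. Now approaching the tab.

```bash
cat >> h.py <<'E'
P=[0.52063,0.09798,0.21792]
def report(ty,tz,tx=0,p=P):
    "offset in tool axes (mm) from the TCP to unit point (tx,ty mm), TCP height tz mm"
    from plant import ctrl
    from scipy.spatial.transform import Rotation as Ro
    s=ctrl.read_state();R=Ro.from_quat(s["tool_rot"])
    d=w(p,[[tx/1e3,ty/1e3,tz/1e3]])[0]-s["eef_pos"]
    G=Ro.from_matrix(np.c_[w([0,0,p[2]],[[1,0,0]])[0],-w([0,0,p[2]],[[0,1,0]])[0],[0,0,-1]])
    print("t",round(s["t"],2),"tcp",np.round(s["eef_pos"],4),"F",np.round(s["force"],1),"gap",round(s["finger_gap"],4))
    print("lin",np.round(R.inv().apply(d)*1e3,1),"twist",np.round((R.inv()*G).as_rotvec(),3))
    q=w([0,0,-p[2]],[np.array(s["eef_pos"])-[p[0],p[1],0]])[0]*1e3;print("tcp in unit",q.round(1))
E
python3 -m crank '{"twist":[[0,0,0.008],[0,0,0.008],[0,0,0.008],[0,0,0.008],[0,0,0.008],[0,0,0.008],[0,0,0.008],[0,0,0.008],[0,0,0.008],[0,0,0.008],[0,0,0.008],[0,0,0.008]],"linear":[[37,-33,0],[37,-33,0],[37,-33,0],[37,-33,0],[37,-33,0],[37,-33,0],[37,-33,0],[37,-33,0],[37,-33,0],[37,-33,0],[37,-33,0],[37,-33,0]],"jaw":[255,255,255,255,255,255,255,255,255,255,255,255]}'
python3 -c "from h import *;report(-92.5,100)"
```

```text
t: 1.3
eef_pos: [0.5161, -0.0842, 0.2361]
tool_rot: [0.994, 0.109, -0.002, -0.001]
force: [1.3, -1.2, -0.3]
finger_gap: -0.0001
t 1.3 tcp [ 0.5161 -0.0842  0.2361] F [ 1.3 -1.2 -0.3] gap -0.0001
lin [ 44.3 -84.1 136. ] twist [-0.002  0.004 -0.   ]
tcp in unit [ -43.8 -176.9  236.1]
```

```bash
python3 -m crank '{"twist":[[0,0,0],[0,0,0],[0,0,0],[0,0,0],[0,0,0],[0,0,0]],"linear":[[12,-24,30],[12,-24,30],[12,-24,30],[10,-15,30],[0,0,20],[0,0,0]],"jaw":[255,255,255,255,255,255]}'
python3 - <<'E'
from h import *;report(-92.5,70)
from plant import vision
import cv2
c=vision.capture("side");cv2.imwrite("pics/s1.png",cv2.resize(c["pixels"][170:310,220:420],None,fx=4,fy=4,interpolation=cv2.INTER_CUBIC))
E
```

```text
t: 1.9
eef_pos: [0.5447, 0.0229, 0.0908]
tool_rot: [0.994, 0.113, -0.001, -0.002]
force: [-0.9, -0.3, 0.0]
finger_gap: 0.0001
t 1.9 tcp [0.5447 0.0229 0.0908] F [-0.9 -0.3  0. ] gap 0.0001
lin [-7.3 14.  20.8] twist [-0.004  0.002  0.009]
tcp in unit [  7.2 -78.5  90.8]
```

View pics/s1.png

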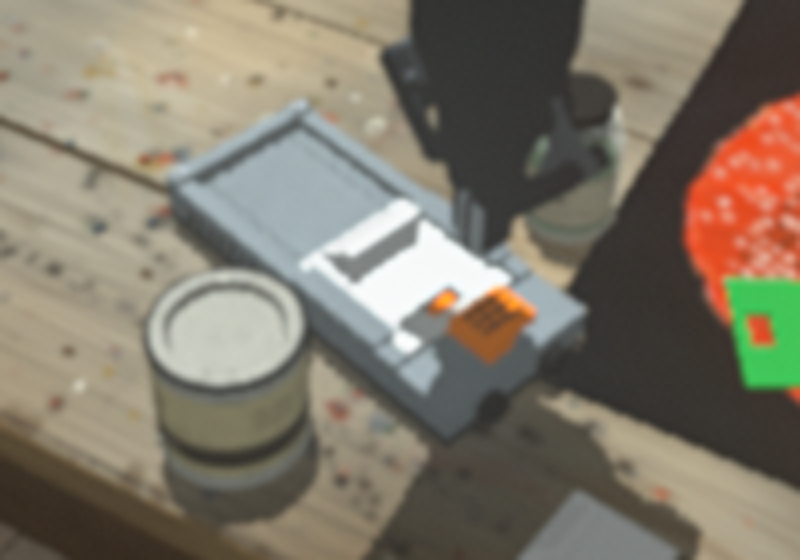

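The fingers hang above the cover, 14 mm too far along +y, and nothing has been touched. I'll correct that and lower.

```bash
python3 -m crank '{"twist":[[0,0,0],[0,0,0],[0,0,0],[0,0,0],[0,0,0]],"linear":[[-7,13,0],[0,0,0],[0,0,10],[0,0,10],[0,0,0]],"jaw":[255,255,255,255,255]}'
python3 -c "from h import *;report(-92.5,48)"
```

```text
t: 2.45
eef_pos: [0.5429, 0.0053, 0.0747]
tool_rot: [0.994, 0.111, 0.002, -0.001]
force: [-0.9, 0.1, 0.8]
finger_gap: -0.0003
t 2.45 tcp [0.5429 0.0053 0.0747] F [-0.9  0.1  0.8] gap -0.0003
lin [-1.8 -2.8 26.7] twist [-0.002 -0.005  0.005]
tcp in unit [  1.7 -95.3  74.7]
```

```bash
python3 -m crank '{"twist":[[0,0,0],[0,0,0],[0,0,0],[0,0,0],[0,0,0],[0,0,0]],"linear":[[-1,-2,4],[0,0,4],[0,0,4],[0,0,4],[0,0,4],[0,0,0]],"jaw":[255,255,255,255,255,255]}'
python3 -c "from h import *;report(-92.5,48)"
```

```text
t: 3.05
eef_pos: [0.5417, 0.0077, 0.053]
tool_rot: [0.994, 0.112, 0.002, -0.001]
force: [0.5, 0.9, 0.0]
finger_gap: -0.0
t 3.05 tcp [0.5417 0.0077 0.053 ] F [0.5 0.9 0. ] gap -0.0
lin [-1.1 -0.2  5. ] twist [-0.002 -0.005  0.006]
tcp in unit [  1.1 -92.7  53. ]
```

```bash
python3 -m crank '{"twist":[[0,0,0],[0,0,0],[0,0,0]],"linear":[[0,0,2],[0,0,2],[0,0,2]],"jaw":[255,255,255]}'
python3 -c "from h import *;report(-92.5,46)"
```

```text
t: 3.35
eef_pos: [0.5421, 0.0076, 0.0472]
tool_rot: [0.994, 0.112, 0.003, -0.001]
force: [-4.6, -4.2, 23.3]
finger_gap: -0.0001
t 3.35 tcp [0.5421 0.0076 0.0472] F [-4.6 -4.2 23.3] gap -0.0001
lin [-1.4 -0.4  1.2] twist [-0.001 -0.006  0.006]
tcp in unit [  1.4 -92.9  47.2]
```

Hard stop at 23 N with the tips at about 39-40 mm, so the tab should be in. I'll lift and move toward the space behind the lug, then check.

```bash
python3 -m crank '{"twist":[[0,0,0],[0,0,0],[0,0,0],[0,0,0],[0,0,0],[0,0,0]],"linear":[[0,0,-12],[0,0,-12],[-1,-15,0],[0,-15,0],[0,-10,0],[0,0,0]],"jaw":[255,255,255,255,255,255]}'
python3 - <<'E'
from h import *;report(-45,45)
from plant import vision
import cv2
a=vision.capture("side")["pixels"][170:310,220:420];b=vision.capture("top")["pixels"][190:330,260:460]
cv2.imwrite("pics/s2.png",cv2.resize(cv2.vconcat([a,b]),None,fx=2.1,fy=2.1,interpolation=cv2.INTER_CUBIC) if 0 else cv2.resize(cv2.hconcat([a,b]),None,fx=2,fy=4,interpolation=cv2.INTER_CUBIC) if 0 else cv2.resize(a,None,fx=4,fy=4,interpolation=cv2.INTER_CUBIC))
E
```

```text
t: 3.95
eef_pos: [0.5311, 0.0504, 0.0731]
tool_rot: [0.994, 0.112, 0.003, -0.001]
force: [-0.2, 0.2, 0.5]
finger_gap: 0.0
t 3.95 tcp [0.5311 0.0504 0.0731] F [-0.2  0.2  0.5] gap 0.0
lin [-0.1 -3.6 28.1] twist [-0.002 -0.006  0.007]
tcp in unit [ -0.  -48.7  73.1]
```

View pics/s2.png

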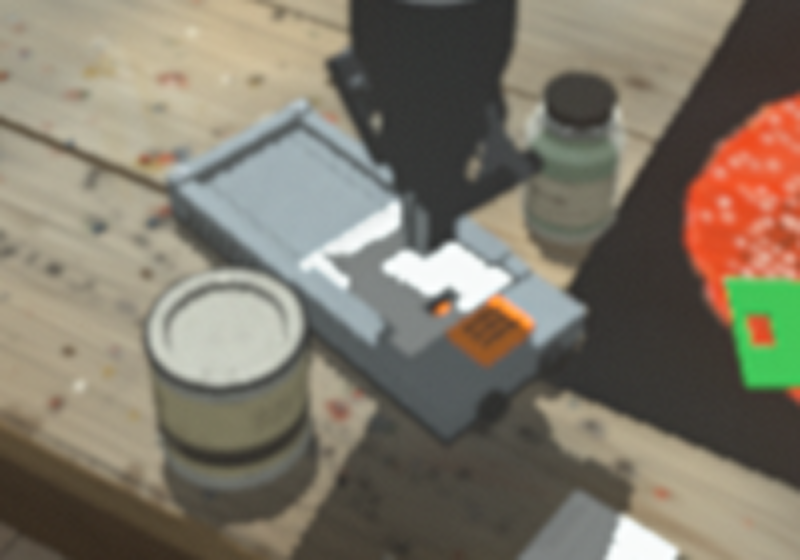

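The tab is visibly lower (orange block at about (490,330)), the tooth has sunk out of the window, and the cover has not moved. I'll lower behind the lug and push.

```bash
python3 -m crank '{"twist":[[0,0,0],[0,0,0],[0,0,0],[0,0,0],[0,0,0],[0,0,0],[0,0,0]],"linear":[[0,0,10],[0,0,10],[0,0,5],[0,0,0],[0,-5,0],[0,-5,0],[0,-5,0]],"jaw":[255,255,255,255,255,255,255]}'
python3 -c "from h import *;report(60,45)"
```

```text
t: 4.75
eef_pos: [0.5279, 0.0621, 0.0444]
tool_rot: [0.994, 0.11, 0.002, -0.001]
force: [-0.2, -0.3, 0.5]
finger_gap: -0.0001
t 4.75 tcp [0.5279 0.0621 0.0444] F [-0.2 -0.3  0.5] gap -0.0001
lin [  0.8 -96.6  -0.5] twist [-0.001 -0.004  0.002]
tcp in unit [ -0.7 -36.6  44.4]
```

```bash
python3 -m crank '{"twist":[[0,0,0],[0,0,0],[0,0,0],[0,0,0],[0,0,0],[0,0,0],[0,0,0],[0,0,0],[0,0,0],[0,0,0],[0,0,0],[0,0,0]],"linear":[[0,-4,0],[0,-4,0],[0,-4,0],[0,-4,0],[0,-4,0],[0,-4,0],[0,-4,0],[0,-4,0],[0,-4,0],[0,-4,0],[0,-4,0],[0,-4,0]],"jaw":[255,255,255,255,255,255,255,255,255,255,255,255]}'
python3 - <<'E'
from h import *;report(60,45)
from plant import vision
import cv2
a=vision.capture("side")["pixels"][170:310,220:420]
cv2.imwrite("pics/s3.png",cv2.resize(a,None,fx=4,fy=4,interpolation=cv2.INTER_CUBIC))
E
```

```text
t: 5.95
eef_pos: [0.5167, 0.1138, 0.0452]
tool_rot: [0.994, 0.11, 0.003, -0.001]
force: [0.6, -1.1, -0.2]
finger_gap: -0.0002
t 5.95 tcp [0.5167 0.1138 0.0452] F [ 0.6 -1.1 -0.2] gap -0.0002
lin [  0.5 -43.7   0.2] twist [-0.001 -0.005  0.003]
tcp in unit [-0.4 16.3 45.2]
```

View pics/s3.png

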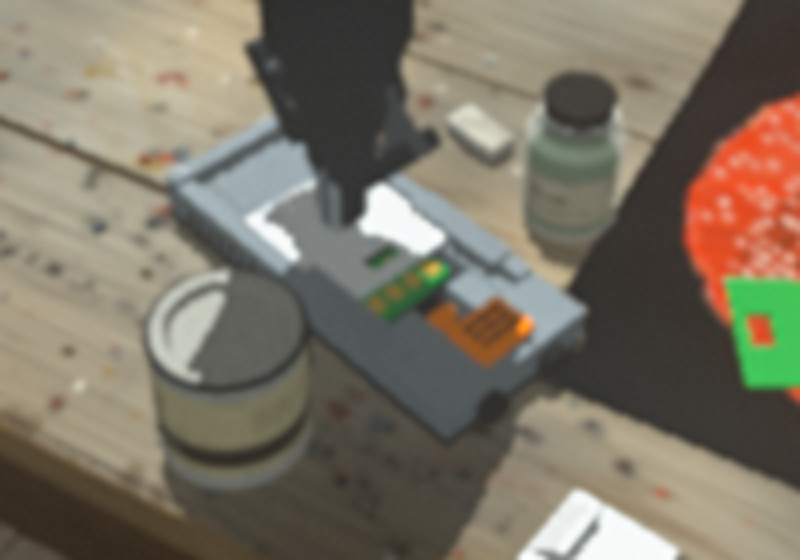

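The cover is sliding straight and the terminals are appearing at (405,290). I'll keep pushing.

```bash
python3 -m crank '{"twist":[[0,0,0],[0,0,0],[0,0,0],[0,0,0],[0,0,0],[0,0,0],[0,0,0],[0,0,0]],"linear":[[0,-4,0],[0,-4,0],[0,-4,0],[0,-4,0],[0,-4,0],[0,-4,0],[0,-4,0],[0,-4,0]],"jaw":[255,255,255,255,255,255,255,255]}'
python3 -c "from h import *;report(60,45)"
```

```text
t: 6.8
eef_pos: [0.509, 0.1482, 0.0453]
tool_rot: [0.994, 0.11, 0.003, -0.001]
force: [0.6, -0.4, -0.7]
finger_gap: -0.0001
t 6.8 tcp [0.509  0.1482 0.0453] F [ 0.6 -0.4 -0.7] gap -0.0001
lin [ 0.5 -8.5  0.3] twist [-0.001 -0.005  0.003]
tcp in unit [-0.5 51.5 45.3]
```

```bash
python3 -m crank '{"twist":[[0,0,0],[0,0,0],[0,0,0],[0,0,0]],"linear":[[0,-2,0],[0,-2,0],[0,-2,0],[0,-2,0]],"jaw":[255,255,255,255]}'
python3 -c "from h import *;report(60,45)"
```

```text
t: 7.2
eef_pos: [0.507, 0.1569, 0.0452]
tool_rot: [0.994, 0.11, 0.003, -0.001]
force: [0.8, -0.3, -0.8]
finger_gap: 0.0001
t 7.2 tcp [0.507  0.1569 0.0452] F [ 0.8 -0.3 -0.8] gap 0.0001
lin [0.6 0.4 0.2] twist [-0.001 -0.005  0.003]
tcp in unit [-0.6 60.4 45.2]
```

```bash
python3 -m crank '{"twist":[[0,0,0],[0,0,0],[0,0,0]],"linear":[[0,-2,0],[0,-2,0],[0,-2,0]],"jaw":[255,255,255]}'
python3 -c "from h import *;report(68,45)"
```

```text
t: 7.5
eef_pos: [0.5068, 0.158, 0.0457]
tool_rot: [0.994, 0.108, 0.002, 0.002]
force: [0.9, -11.8, 7.9]
finger_gap: -0.0
t 7.5 tcp [0.5068 0.158  0.0457] F [  0.9 -11.8   7.9] gap -0.0
lin [ 0.5 -6.4  0.6] twist [ 0.005 -0.004 -0.001]
tcp in unit [-0.5 61.6 45.7]
```

12 N against the stop. I'll back off, rise and check.

```bash
python3 -m crank '{"twist":[[0,0,0],[0,0,0],[0,0,0],[0,0,0],[0,0,0],[0,0,0],[0,0,0],[0,0,0],[0,0,0],[0,0,0],[0,0,0],[0,0,0]],"linear":[[0,4,0],[0,6,0],[0,4,0],[0,0,-20],[0,0,-30],[0,0,-40],[0,0,-40],[-20,40,0],[-20,40,0],[-20,40,0],[-20,40,0],[0,0,0]],"jaw":[255,255,255,255,255,255,255,255,255,255,255,255]}'
python3 - <<'E'
from h import *;report(68,45)
from plant import vision
import cv2
c=vision.capture("top");pickle.dump(c,open("top4.pkl","wb"))
a=vision.capture("side")["pixels"][170:310,220:420];b=c["pixels"][150:330,260:460]
cv2.imwrite("pics/s4.png",cv2.resize(a,None,fx=4,fy=4,interpolation=cv2.INTER_CUBIC))
cv2.imwrite("pics/t4.png",cv2.resize(b,None,fx=3.3,fy=3.3,interpolation=cv2.INTER_CUBIC))
print(((proj(c,w(P,np.array([[38,102.5,31],[-38,102.5,31],[38,18.5,31],[-38,18.5,31]])/1e3))-[260,150])*3.3).round())
E
```

```text
t: 8.7
eef_pos: [0.4641, -0.0355, 0.1815]
tool_rot: [0.994, 0.11, 0.003, 0.002]
force: [0.8, 1.5, 0.8]
finger_gap: -0.0001
t 8.7 tcp [ 0.4641 -0.0355  0.1815] F [0.8 1.5 0.8] gap -0.0001
lin [  83.6 -186.5  136.2] twist [ 0.004 -0.006  0.002]
tcp in unit [ -84.1 -118.1  181.5]
[[ 44. 278.]
 [ 75. 411.]
 [190. 243.]
 [223. 375.]]
```

View pics/s4.png

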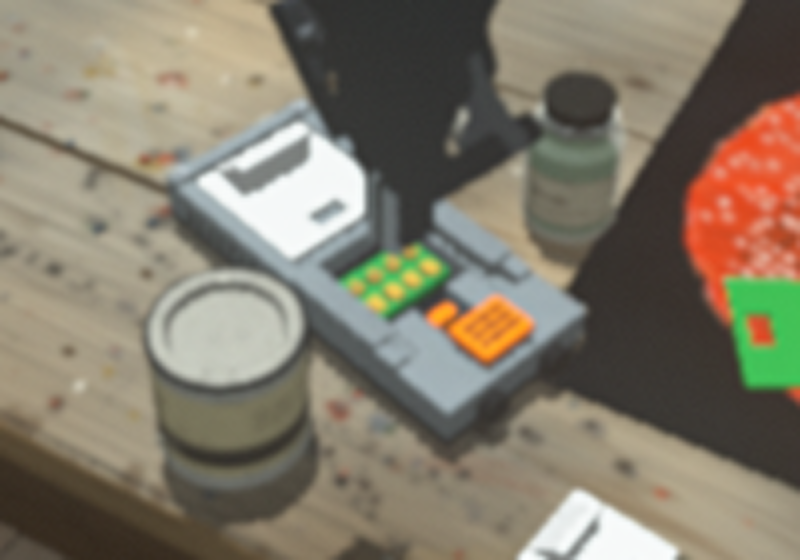

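View pics/t4.png

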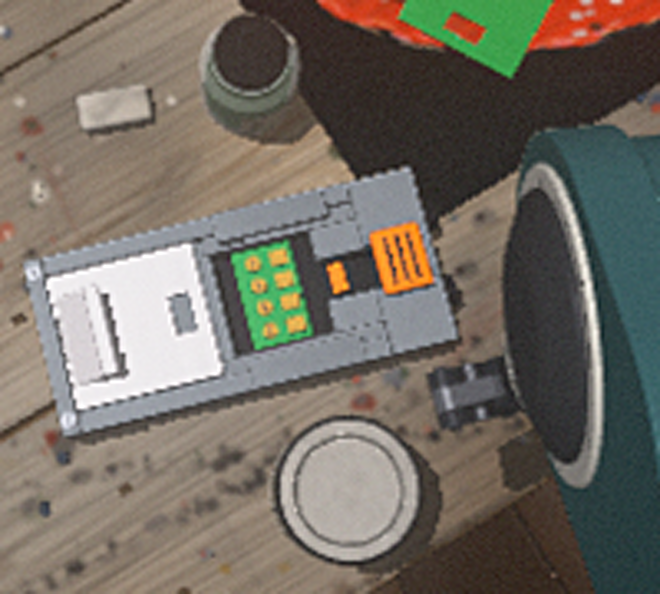

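The cover lies flat at the stop: its edges at (47,278)-(77,410) match the predicted (44,278)-(75,411). The terminals are open at (275,295), the tab at (400,258) is in, and the jar, tin and eraser are where they were.

```bash
python3 -c "
from plant import workorder;print(workorder.close_job())"
```

```text
the job is handed in; nothing more can be done
None
```

The terminal compartment is open, and I handed the job in at about 8.8 s of the 32 s allowed.

- **Tab:** I pressed it straight down with closed fingertips until it hit a hard stop. The wrist read 23 N with the tips about 39–40 mm above the table, which fits a fully pressed tab. In the pictures the tab sits visibly lower and its tooth is out of the cover's window.
- **Cover:** I pushed it by the lug face about 90 mm along its guides until it met the end stop, where the wrist read about 12 N. I then backed the fingers off and lifted clear.
- **Last checks:** The top and side pictures show the cover flat in the guides. Its end-stop edge is within about 3 enlarged pixels (roughly 2 mm) of the predicted position. The terminals are uncovered. By eye, the jar, tin and eraser are where they were, though I did not measure them again. The robot was clear of everything, and no check failed or disagreed.

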